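Pack the soldering kit into its caddy

ROBOT

A 7-joint arm with a two-finger parallel gripper is mounted at the origin on a cart in front of the work surface, level with it; the furniture and walls round the work are solid. World frame = base frame: x ahead of the robot, y to its left, z up, the work surface at z = 0. Lengths are in m, angles in degrees, forces in N, time in s.
With the tool pointing down it reaches from about 0.425 to 0.875 m from the base axis. Payload 4.7 kg.
Tool frame: the origin (TCP) lies midway between the tips of the shut fingers; the grasp point (between the pads) lies 19 mm behind it; z points along the fingers, y is the line along which they close (so a half turn about z gives the same grasp; the last joint's range is limited). The gripper opens to 87 mm and grips with 3 to 60 N. Pads are 19 mm wide; open, the fingers measure 117 mm over their backs; the gripper's body (75 mm by 190 mm) begins 51 mm behind the grasp point.
Start: joints at [-72.588, 18.392, -4.016, 83.108, 1.295, 78.541, -3.26], TCP at [0.186, 0.623, 0.223] pointing down, gripper open.
Joint ranges: [-163.93, 163.93], [-17.29, 119.83], [-79.2, 71.16], [3.27, 140.29], [-89.18, 269.18], [5.43, 117.66], [-154.24, 154.24]. Speed limits (degrees/s): [147.25, 147.25, 180, 180, 180, 180, 180].

INTERFACE

Orientations are given as [roll, pitch, yaw] about the fixed x, y, z axes, in that order (R = Rz(yaw) Ry(pitch) Rx(roll)).
In Python, from cell import env gives the robot as it stands. The module is installed in compiled form; this text tells all that it offers.
- The arm moves only by the tool step_arm, never from a script. Its argument "rows" is a list of rows, each an object with "angular": the turn, a rotation vector about the tool's x, y, z in units of pi rad (1.0 is pi rad), a list of three; "slide": the shift along the tool's x, y, z in units of 500 mm (1.0 is 500 mm), a list of three; "jaw": the opening, from 0 (shut) to 1 (fully open). A call has 1 to 10 rows; each row shifts and turns the commanded pose from where the row before left it, along the tool's axes as they then stand; what a row does not reach is not made up. A row lasts 1/8 s, in which the tool goes at most 62.5 mm and 10.7 degrees, less where a joint would pass 70% of its speed; a pose out of reach is approached as far as the arm can. A call with a number of a shift or a turn outside -1 to 1 is refused whole. A call with a gripper value outside its range is refused whole. The fingers move at their own pace and stop on an object; "newtons" is the grip in N (left out, the last holds). Time passes only in rows, so rows that do not move let the fingers close. It gives the time, the measured TCP pose, the force, the opening and the grip force at its end, in the units of the state.
- env.get_obs(): the state, without advancing time (a new reading comes with each control period).
- env.read_camera(name): name is "side" or "top"; returns the picture (480x640x3 uint8, red, green, blue); there is no depth.
- env.camera_info(name): a dict with "fx", "fy", "cx", "cy" (pixels), "R" (3x3) and "t" (3): a world point X has camera coordinates R X + t. Camera axes: x right, y down, z forward; pixel columns grow to the right and rows downward; lengths in m; the calibration is good to about 2 mm. A picture is of the moment at which its call begins. camera_info takes no time and is no camera call.
- env.sign_off(): hands the job in; it is judged then, once.
The state is a dict: "time_s": time; "qpos": joint angles; "joint_velocities": joint speeds; "effort": joint torques, N m; "tool_pos": TCP position; "tool_rot": TCP orientation; "force": force on the tool from outside, world axes, zero at the start; "wrist_torque": the same for the moment, N m; "grip_width": finger opening in m; "grasp_force": force on a finger pad.
Only numpy, scipy, OpenCV 4.12 (cv2) and the standard library are available. Lean on these libraries where they do the work, as an engineer would, in place of code of your own. Each camera call takes 0.05 s, during which the arm holds its last target. There are 200 camera calls.

TASK

Gather the four soldering things into the low wooden caddy, each in its own bin: the wire spool standing upright in the square well, the small lidded jar upright in the round well, the flat wooden-handled brush lying flat lengthwise in the long bin with the plain floor, and the steel tweezers lying lengthwise across both rubber ribs of the other long bin. The marker pen and the scriber are not part of the kit: leave them lying where they are.

Things in the scene. Friction and masses are not known exactly. Their poses are not given: they have to be found in the camera images.
- spool: Wire spool with black end flanges and white winding, 54 mm diameter, 37 mm high, standing upright, 0.10 to 0.18 kg. Origin: centre of its underside, z up. Solid all round; grip it across the diameter from above.
- jar: Small round white jar with a red lid (fixed shut), 41 mm diameter, 36 mm high, standing upright, 0.04 to 0.07 kg. Origin: centre of its underside, z up.
- brush: Flat flux brush, wooden handle and dark bristles, 138 mm long along its y, 16 mm wide (handle 12 mm) along x, 8 mm thick. Origin: middle of its length on the underside; the handle is the +y part, bristles at the -y end. Weight and solid part lie between y = -16 and +69 mm: grip the handle 26 mm from the origin towards +y, across x. Lies flat, z up. 18 g.
- steel_tweezers: Bare steel tweezers lying on the bench, 126 mm long along y, 14 mm wide along x, 10 mm high, points at -y, the joined end at +y. Origin: middle of the length on the underside. They are rigid; grip across x, a little (about 10 mm) towards +y of the origin. 22 g.
- pen: Marker pen, black and white, 135 mm long along y, 17 mm thick, lying on the bench. Not part of the kit. Origin: middle of the length, underside.
- scriber: Scriber with red handle (+y part) and thin steel point (-y), 138 mm long, 18 mm thick, lying on the bench. Not part of the kit. Origin: middle of the length, underside.
- square_well: Grey plastic bin with a square well: outside 86 mm (x) by 78 mm (y) and 14 mm high, walls and floor 3 mm (inside 80 x 72 mm). For the spool. Origin: centre of its underside, 3 mm above the bench, z up; inner floor 3 mm above the origin. Fixed in a low plywood caddy (190 x 252 mm, rim 12 mm high). It shares one end of the caddy with the round well; the two can be swapped.
- round_well: Grey plastic block, 86 mm (x) by 78 mm (y), 14 mm high, with a round well of 60 mm diameter, 11 mm deep, in its middle. For the jar. Origin: centre of its underside, 3 mm above the bench, z up; well floor 3 mm above the origin. Fixed in a low plywood caddy (190 x 252 mm, rim 12 mm high). It can be swapped with the square well.
- plain_bin: Long grey plastic bin with bare flat floor, outside 174 mm (along its x) by 76 mm (y), 10 mm high, walls and floor 3 mm (inside 168 x 70 mm). For the brush. Origin: centre of its underside, 3 mm above the bench; inner floor 3 mm above the origin. Fixed in a low plywood caddy (190 x 252 mm, rim 12 mm high). The two long bins lie side by side and can be swapped.
- ribbed_bin: Long grey plastic bin like the plain one (174 x 76 x 10 mm, inside 168 x 70 mm) but with two black rubber ribs across its floor, at x = -35 and +35 mm from its middle, each 12 mm wide; their tops are 7 mm above the origin. For the tweezers. Origin: centre of its underside, 3 mm above the bench. Fixed in a low plywood caddy (190 x 252 mm, rim 12 mm high). 
Things that resemble listed ones, but are neither listed nor needed, are in the scene too. Leave any pink look-alike of the round_well alone.

How it is judged:
By the outcome, as a careful person would: the job done as asked, in the order asked, and still so for the second after the job is handed in, with the robot touching nothing.
It also fails if it takes over 93 s, if anything falls off the work surface, if the arm or the gripper's body presses on something with over 40 N, if the wrist force passes 120 N, or if a joint passes its speed limit or range.

## Working session

There is one attempt and no reset: what is moved stays moved. The work goes in short steps, Python scripts to look and compute and a tool call to move; the robot and the scene stay as the last step left them, time stands still between calls to the robot, and variables do not carry over. Pictures are saved under pics/ and viewed, at most 14 in all, crops included, and the job is handed in when it is done.

Besides the shell and the picture viewer there is one more tool, called after "Emit:" as a command line: name --argument value ..., lists and objects as JSON in quotes. step_arm: Moves the arm, as the interface text tells. Shifts and turns lie within -1 to 1; 1 stands for 500 mm of shift or pi rad of turn. Its arguments: {"type":"object","properties":{"rows":{"type":"array"},"newtons":{"type":"number"}},"required":["rows"]}

```bash
mkdir -p pics
python3 - <<'E'
from cell import env
import cv2
for n in("top","side"):
    cv2.imwrite(f"pics/{n}0.png",env.read_camera(n)[:,:,::-1]); i=env.camera_info(n); print(n,i)
print(env.get_obs())
E
```

```text
top {'fx': 496.03266453002044, 'fy': 496.03266453002044, 'cx': 318.1892701467808, 'cy': 229.92349775272973, 'R': array([[ 0.01510605, -0.99982926,  0.01064235],
       [-0.98715926, -0.0166057 , -0.15887367],
       [ 0.15902327, -0.00810574, -0.98724156]]), 't': array([-0.03521752,  0.62783984,  0.98848796])}
side {'fx': 550.3034701803037, 'fy': 550.3034701803037, 'cx': 325.4366013848566, 'cy': 232.42823535096164, 'R': array([[ 0.79912838, -0.60071066, -0.02324937],
       [-0.2314802 , -0.27178657, -0.9341033 ],
       [ 0.55480694,  0.75185023, -0.35624499]]), 't': array([-0.5159013 ,  0.17217147,  0.94387372])}
{'time_s': 0.1, 'qpos': array([-72.58727548,  18.43498604,  -4.01658425,  83.16707103,
         1.29700019,  78.54132206,  -3.26210734]), 'joint_velocities': array([ 0.00525291, -0.02626531, -0.01367675, -0.16121288, -0.01800075,
       -0.08474952,  0.03779936]), 'effort': array([ 5.72100055e-05, -4.92567229e+01, -4.05455818e-01, -3.13402247e+01,
       -6.39970810e-02,  3.93875130e-02,  7.37374671e-05]), 'tool_pos': array([0.18565837, 0.62240878, 0.22157645]), 'tool_rot': array([-1.79901969e+02,  7.06866875e-03,  1.63396148e+02]), 'force': array([ 1.40731647,  0.16569008, -0.3099153 ]), 'wrist_torque': array([ 0.00415616,  0.01014952, -0.01001706]), 'grasp_force': 0.0, 'grip_width': 0.08722557122679951}
```

View pics/top0.png

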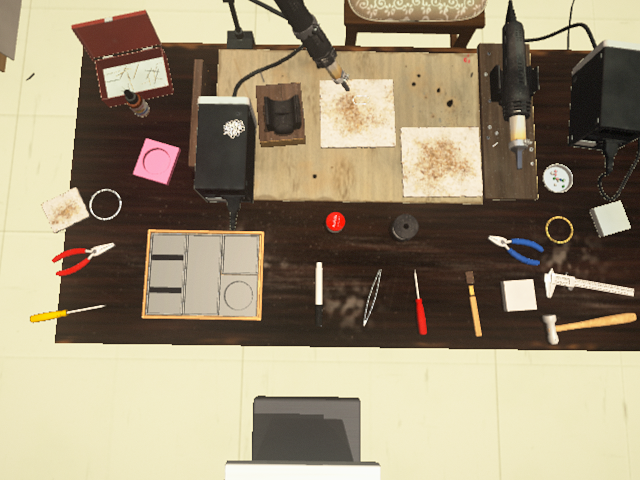

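View pics/side0.png

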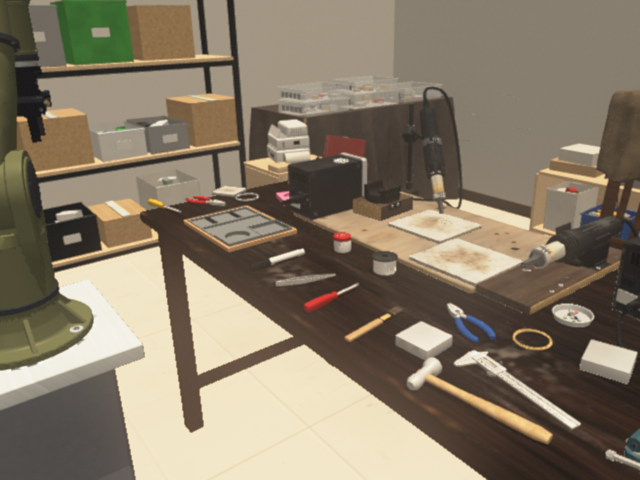

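The top view shows the caddy at about (203,275), with the ribbed bin on the left, the plain bin in the middle, the square well upper right and the round well lower right. The jar is at (335,222), the spool at (404,227), the pen at (319,293), the tweezers at (372,297), the scriber at (420,300) and the brush at (474,303). I'll enlarge both areas.

Run:
```python
import cv2
im=cv2.imread("pics/top0.png")
cv2.imwrite("pics/c1.png",cv2.resize(im[205:345,310:500],None,fx=4.2,fy=4.2,interpolation=cv2.INTER_CUBIC))
cv2.imwrite("pics/c2.png",cv2.resize(im[220:330,135:275],None,fx=5,fy=5,interpolation=cv2.INTER_CUBIC))
```

```text
(no output)
```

View pics/c1.png

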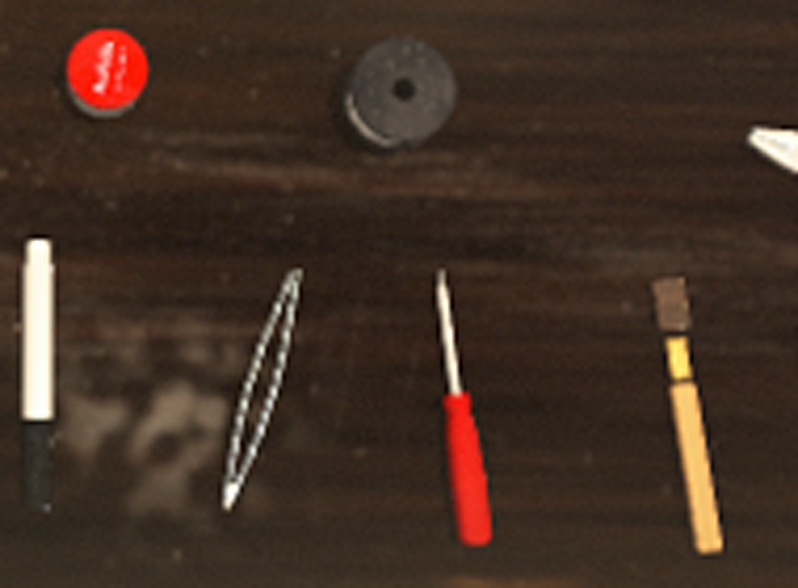

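View pics/c2.png

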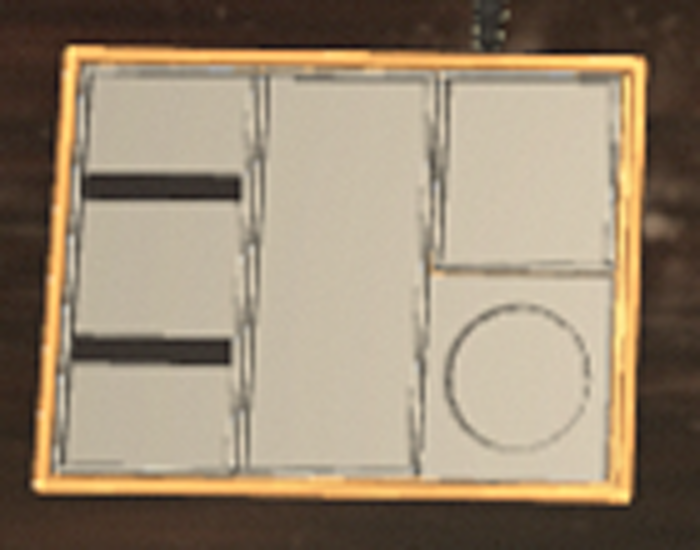

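Crop 1 shows the jar lid at (108,69), the spool top at (403,91), the tweezers from (298,270) to (228,508), and the brush from (670,279) at the bristles to (710,552) at the handle end. Crop 2 shows the caddy corners (66,46), (647,58), (631,502) and (34,492), the round well centre (517,378), and the rib centres (161,187) and (151,350).

```bash
cat > h.py <<'E'
import numpy as np
from scipy.spatial.transform import Rotation as Ro
from cell import env
def px(u,v,z,n="top"):
    c=env.camera_info(n);R=np.array(c["R"]);o=-R.T@c["t"]
    d=R.T@[(u-c["cx"])/c["fx"],(v-c["cy"])/c["fy"],1]
    return o+d*(z-o[2])/d[2]
def c1(x,y,z): return px((x+.5)/4.2-.5+310,(y+.5)/4.2-.5+205,z)
def c2(x,y,z): return px((x+.5)/5-.5+135,(y+.5)/5-.5+220,z)
def go(x,y,z,yaw=None):
    "print what is left to the target in slide units (tool axes now) and turn about tool z"
    o=env.get_obs();p=np.array(o["tool_pos"]);R=Ro.from_euler("xyz",o["tool_rot"],degrees=True)
    s=R.inv().apply(np.array([x,y,z])-p)/.5
    T=Ro.from_euler("xyz",[180,0,o["tool_rot"][2] if yaw is None else yaw],degrees=True)
    a=(R.inv()*T).as_rotvec()/np.pi
    print("t",round(o["time_s"],2),"pos",p.round(4),"rot",np.round(o["tool_rot"],2),"q7",round(o["qpos"][6],1),"w",round(o["grip_width"],4),"F",np.round(o["force"],1))
    print("slide",s.round(4),"rows>=",np.abs(s).max()/.125,np.linalg.norm(s)/.125,"ang",a.round(4),"rows>=",np.linalg.norm(a)/.0594)
E
python3 - <<'E'
from h import *
np.set_printoptions(precision=4,suppress=True)
print("jar",c1(108,69,.036),"spool",c1(403,91,.037))
for n,a,b,z in(("tw",(298,270),(228,508),.006),("br",(670,279),(710,552),.006)):
    A=c1(*a,z);B=c1(*b,z);d=B-A;print(n,A,B,(A+B)/2,np.linalg.norm(d),"dir+y",np.degrees(np.arctan2(d[1],d[0])))
K=[c2(*k,.012) for k in((66,46),(647,58),(631,502),(34,492))]
print(np.array(K),[np.linalg.norm(K[i]-K[i-1]) for i in range(4)],"centre",np.mean(K,0))
ex=(K[0]+K[1]-K[2]-K[3]);ex/=np.linalg.norm(ex);print("dir",ex,np.degrees(np.arctan2(ex[1],ex[0])))
C=np.mean(K,0);print("round",c2(517,378,.017),"ribs",c2(161,187,.01),c2(151,350,.01))
print("plain", c2((262+434+418+247)/4,(75+80+475+466)/4,.01),"sq",c2((448+612+612+442)/4,(77+80+266+262)/4,.012))
print("boxcorner",px(195,200,.0),px(250,205,0),px(250,205,.08))
go(.6,0,.2,90)
E
```

```text
jar [ 0.6504 -0.0615  0.036 ] spool [ 0.6414 -0.2111  0.037 ]
tw [ 0.5524 -0.1616  0.006 ] [ 0.4316 -0.1256  0.006 ] [ 0.492  -0.1436  0.006 ] 0.12606763888021622 dir+y 163.4130400886202
br [ 0.5509 -0.3534  0.006 ] [ 0.4134 -0.3691  0.006 ] [ 0.4821 -0.3613  0.006 ] 0.1383531588955911 dir+y -173.50493867690815
[[0.6308 0.3435 0.012 ]
 [0.6297 0.092  0.012 ]
 [0.4401 0.0926 0.012 ]
 [0.4405 0.3437 0.012 ]] [np.float64(0.19023766504540085), np.float64(0.2514881931276047), np.float64(0.1896016798652739), np.float64(0.2511004694507216)] centre [0.5353 0.2179 0.012 ]
dir [ 1.     -0.0021  0.    ] -0.11941654317279587
round [0.4911 0.1419 0.017 ] ribs [0.5704 0.2992 0.01  ] [0.5007 0.299  0.01  ]
plain [0.5342 0.2203 0.01  ] sq [0.5795 0.1413 0.012 ]
boxcorner [0.6989 0.248  0.    ] [0.6897 0.126  0.    ] [0.6729 0.1154 0.08  ]
t 0.1 pos [0.1857 0.6224 0.2216] rot [-179.9     0.01  163.4 ] q7 -3.3 w 0.0872 F [ 1.4  0.2 -0.3]
slide [-1.1498 -0.956   0.0449] rows>= 9.198677808641712 11.96835533530637 ang [-0.0004  0.0004  0.4078] rows>= 6.864590226690534
```

Emit:
step_arm --rows '[{"angular": [0,0,-0.046],"slide": [0,0,0],"jaw": 1},{"angular": [0,0,-0.046],"slide": [0,0,0],"jaw": 1},{"angular": [0,0,0],"slide": [-0.05,-0.093,0],"jaw": 1},{"angular": [0,0,0],"slide": [-0.05,-0.093,0],"jaw": 1},{"angular": [0,0,0],"slide": [-0.05,-0.093,0],"jaw": 1},{"angular": [0,0,0],"slide": [-0.05,-0.093,0],"jaw": 1},{"angular": [0,0,0],"slide": [-0.05,-0.093,0],"jaw": 1},{"angular": [0,0,0],"slide": [-0.05,-0.093,0],"jaw": 1},{"angular": [0,0,0],"slide": [-0.05,-0.093,0],"jaw": 1},{"angular": [0,0,0],"slide": [-0.05,-0.093,0],"jaw": 1}]' --newtons 20

```text
time_s: 1.35
tool_pos: [0.3859, 0.249, 0.2224]
tool_rot: [180.0, -0.0, 180.0]
force: [1.2, 0.9, -0.0]
grip_width: 0.087
grasp_force: 0.0
```

Emit:
step_arm --rows '[{"angular": [0,0,0],"slide": [-0.05,-0.093,0],"jaw": 1},{"angular": [0,0,0],"slide": [-0.05,-0.093,0],"jaw": 1},{"angular": [0,0,0],"slide": [-0.05,-0.093,0],"jaw": 1},{"angular": [0,0,0],"slide": [-0.05,-0.093,0],"jaw": 1},{"angular": [0,0,0],"slide": [-0.05,-0.093,0.04],"jaw": 1},{"angular": [0,0,0],"slide": [-0.05,-0.093,0.04],"jaw": 1},{"angular": [0,0,0],"slide": [-0.05,-0.093,0.04],"jaw": 1},{"angular": [0,0,0],"slide": [-0.05,-0.093,0.04],"jaw": 1},{"angular": [0,0,0],"slide": [-0.05,-0.093,0.04],"jaw": 1},{"angular": [0,0,0],"slide": [0,0,0],"jaw": 1}]'

```text
time_s: 2.6
tool_pos: [0.6084, -0.1731, 0.1194]
tool_rot: [-179.8, -0.3, 179.6]
force: [0.6, 0.6, 0.7]
grip_width: 0.0869
grasp_force: 0.0
```

```bash
python3 -c "
from h import *
go(.6414,-.2111,.018,180);print(env.get_obs()['qpos'].round(1))"
```

```text
t 2.6 pos [ 0.6084 -0.1731  0.1194] rot [-179.79   -0.31  179.57] q7 113.8 w 0.0869 F [0.6 0.6 0.7]
slide [-0.0676 -0.0747  0.2027] rows>= 1.6217598835234295 1.8109696384280267 ang [-0.0012 -0.0017 -0.0024] rows>= 0.05357968485658558
[-15.6  23.1  36.6  94.  -14.3  68.  113.8]
```

Emit:
step_arm --rows '[{"angular": [0,0,0],"slide": [-0.034,-0.037,0.02],"jaw": 1},{"angular": [0,0,0],"slide": [-0.034,-0.037,0.02],"jaw": 1},{"angular": [0,0,0],"slide": [0,0,0],"jaw": 1}]'

```text
time_s: 2.98
tool_pos: [0.6437, -0.2052, 0.1016]
tool_rot: [-180.0, -0.1, 179.9]
force: [0.5, -0.4, -0.4]
grip_width: 0.087
grasp_force: 0.0
```

```bash
python3 -c "
from h import *
go(.6414,-.2111,.018,180);print(env.get_obs()['qpos'].round(1))"
```

```text
t 2.98 pos [ 0.6437 -0.2052  0.1016] rot [-1.7999e+02 -1.0000e-01  1.7991e+02] q7 117.8 w 0.087 F [ 0.5 -0.4 -0.4]
slide [ 0.0043 -0.0119  0.1673] rows>= 1.3381092666509744 1.3419143101403015 ang [-0.     -0.0006 -0.0005] rows>= 0.012773793549289028
[-10.9  29.2  35.6  88.3 -17.8  68.3 117.8]
```

Emit:
step_arm --rows '[{"angular": [0,0,0],"slide": [0.004,-0.012,0.03],"jaw": 1},{"angular": [0,0,0],"slide": [0,0,0.05],"jaw": 1},{"angular": [0,0,0],"slide": [0,0,0.05],"jaw": 1},{"angular": [0,0,0],"slide": [0,0,0.037],"jaw": 1},{"angular": [0,0,0],"slide": [0,0,0],"jaw": 1}]'

```text
time_s: 3.6
tool_pos: [0.6406, -0.2098, 0.0174]
tool_rot: [179.9, -0.2, 180.0]
force: [0.9, -0.6, 0.3]
grip_width: 0.0867
grasp_force: 0.0
```

Emit:
step_arm --rows '[{"angular": [0,0,0],"slide": [0,0,0],"jaw": 0.3},{"angular": [0,0,0],"slide": [0,0,0],"jaw": 0.3},{"angular": [0,0,0],"slide": [0,0,0],"jaw": 0.3},{"angular": [0,0,0],"slide": [0,0,0],"jaw": 0.3}]' --newtons 30

```text
time_s: 4.1
tool_pos: [0.6424, -0.211, 0.0195]
tool_rot: [-180.0, 0.0, 180.0]
force: [-0.1, -1.0, -0.0]
grip_width: 0.055
grasp_force: 0.0
```

```bash
python3 -c "
from h import *
go(.579,.141,.12,180);print(env.get_obs()['qpos'].round(1))"
```

```text
t 4.1 pos [ 0.6424 -0.211   0.0195] rot [-1.8000e+02  4.0000e-02  1.7996e+02] q7 120.5 w 0.055 F [-0.1 -1.  -0. ]
slide [ 0.1271  0.7039 -0.2012] rows>= 5.630983414211228 5.944113924527391 ang [-0.      0.0002 -0.0002] rows>= 0.005025340585146597
[ -9.   34.   33.6  91.8 -20.9  60.5 120.5]
```

Emit:
step_arm --rows '[{"angular": [0,0,0],"slide": [0,0,0],"jaw": 0.3},{"angular": [0,0,0],"slide": [0,0,0],"jaw": 0.3},{"angular": [0,0,0],"slide": [0,0,0],"jaw": 0.3},{"angular": [0,0,0],"slide": [0,0,-0.015],"jaw": 0.3},{"angular": [0,0,0],"slide": [0,0,-0.03],"jaw": 0.3},{"angular": [0,0,0],"slide": [0,0,-0.05],"jaw": 0.3},{"angular": [0,0,0],"slide": [0,0,-0.05],"jaw": 0.3},{"angular": [0,0,0],"slide": [0,0,-0.05],"jaw": 0.3}]'

```text
time_s: 5.1
tool_pos: [0.6422, -0.2112, 0.1183]
tool_rot: [-180.0, 0.0, 179.9]
force: [0.8, -0.3, 0.2]
grip_width: 0.0528
grasp_force: 30.0
```

Emit:
step_arm --rows '[{"angular": [0,0,0],"slide": [0.014,0.04,0],"jaw": 0.3},{"angular": [0,0,0],"slide": [0.014,0.08,0],"jaw": 0.3},{"angular": [0,0,0],"slide": [0.014,0.09,0],"jaw": 0.3},{"angular": [0,0,0],"slide": [0.014,0.09,0],"jaw": 0.3},{"angular": [0,0,0],"slide": [0.014,0.09,0],"jaw": 0.3},{"angular": [0,0,0],"slide": [0.014,0.09,0],"jaw": 0.3},{"angular": [0,0,0],"slide": [0.014,0.09,0],"jaw": 0.3},{"angular": [0,0,0],"slide": [0.014,0.08,0],"jaw": 0.3},{"angular": [0,0,0],"slide": [0.014,0.054,0],"jaw": 0.3},{"angular": [0,0,0],"slide": [0,0,0],"jaw": 0.3}]'

```text
time_s: 6.35
tool_pos: [0.5767, 0.1458, 0.1153]
tool_rot: [179.9, -0.2, -179.7]
force: [1.1, -0.9, -1.0]
grip_width: 0.0531
grasp_force: 30.0
```

```bash
python3 -c "
from h import *
go(.579,.141,.026,180);print(env.get_obs()['qpos'].round(1))
import cv2;cv2.imwrite('pics/s1.png',cv2.resize(env.read_camera('side')[130:330,130:430,::-1],None,fx=2.5,fy=2.5))"
```

```text
t 6.35 pos [0.5767 0.1458 0.1153] rot [ 1.7992e+02 -1.6000e-01 -1.7965e+02] q7 81.3 w 0.0531 F [ 1.1 -0.9 -1. ]
slide [-0.005  -0.0099  0.1786] rows>= 1.4288991159052045 1.4316444590835817 ang [ 0.0004 -0.0009  0.0019] rows>= 0.036544296746961996
[-42.1  17.4  30.2  99.7  -9.7  65.6  81.3]
```

View pics/s1.png

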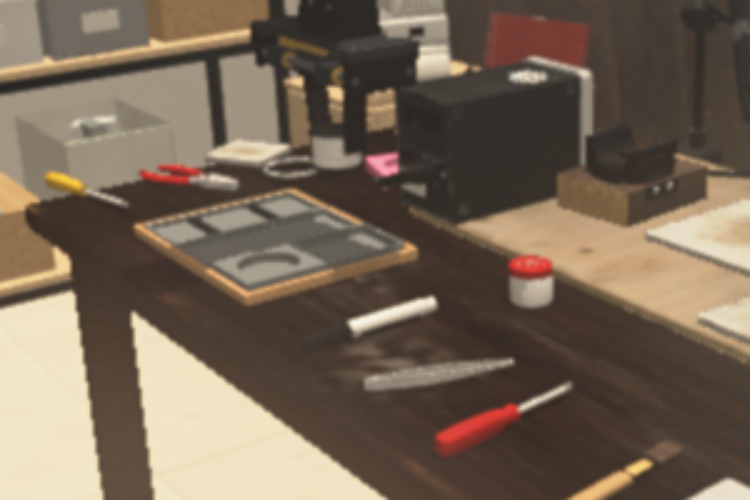

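The side crop shows the spool held between the fingers at (335,145). The tweezers' points face away from the robot, with the thick end at (370,383). I'll lower the spool next.

Emit:
step_arm --rows '[{"angular": [0,0,0.002],"slide": [-0.004,-0.007,0.03],"jaw": 0.3},{"angular": [0,0,0],"slide": [0,0,0.045],"jaw": 0.3},{"angular": [0,0,0],"slide": [0,0,0.045],"jaw": 0.3},{"angular": [0,0,0],"slide": [0,0,0.03],"jaw": 0.3},{"angular": [0,0,0],"slide": [0,0,0.015],"jaw": 0.3},{"angular": [0,0,0],"slide": [0,0,0],"jaw": 0.3},{"angular": [0,0,0],"slide": [0,0,0],"jaw": 0.3}]'

```text
time_s: 7.28
tool_pos: [0.5821, 0.1377, 0.0348]
tool_rot: [180.0, 0.1, 179.6]
force: [0.1, -0.6, -1.1]
grip_width: 0.0531
grasp_force: 30.0
```

```bash
python3 -c "
from h import *
go(.579,.141,.026,180)"
```

```text
t 7.28 pos [0.5821 0.1377 0.0348] rot [1.7997e+02 8.0000e-02 1.7959e+02] q7 84.0 w 0.0531 F [ 0.1 -0.6 -1.1]
slide [0.0063 0.0066 0.0177] rows>= 0.14153652897904612 0.15939156755288286 ang [ 0.0002  0.0005 -0.0023] rows>= 0.03938997792139644
```

Emit:
step_arm --rows '[{"angular": [0,0,-0.001],"slide": [0.004,0.004,0.007],"jaw": 0.3},{"angular": [0,0,0],"slide": [0,0,0.008],"jaw": 0.3},{"angular": [0,0,0],"slide": [0,0,0],"jaw": 0.3}]'

```text
time_s: 7.65
tool_pos: [0.5791, 0.1397, 0.0262]
tool_rot: [-180.0, -0.0, 179.8]
force: [-0.4, -0.4, -1.3]
grip_width: 0.0527
grasp_force: 30.0
```

```bash
python3 -c "
from h import *
for i in range(4): go(.579,.141,.026,180); env.read_camera('side')"
```

```text
t 7.65 pos [0.5791 0.1397 0.0262] rot [-1.7999e+02 -3.0000e-02  1.7979e+02] q7 84.1 w 0.0527 F [-0.4 -0.4 -1.3]
slide [0.0001 0.0026 0.0004] rows>= 0.020917444691335323 0.021234974270641253 ang [-0.     -0.0002 -0.0012] rows>= 0.019725330863467932
t 7.7 pos [0.5792 0.1397 0.0264] rot [-1.8000e+02 -2.0000e-02  1.7978e+02] q7 84.1 w 0.0525 F [ 0.7  0.3 -1.4]
slide [0.0005 0.0027 0.0008] rows>= 0.02141984972705768 0.022724966977953304 ang [-0.     -0.0001 -0.0012] rows>= 0.020235476976953458
t 7.75 pos [0.5794 0.1396 0.0265] rot [180.     0.   179.78] q7 84.1 w 0.0529 F [ 0.2  0.  -0.4]
slide [0.0008 0.0027 0.0011] rows>= 0.02160609768406497 0.02417698156393248 ang [ 0.      0.     -0.0012] rows>= 0.020453291602616594
t 7.8 pos [0.5795 0.1396 0.0266] rot [-1.8000e+02  1.0000e-02  1.7977e+02] q7 84.1 w 0.0529 F [ 0.2 -0.4 -0.5]
slide [0.001  0.0029 0.0012] rows>= 0.022878371394293617 0.026185408635393346 ang [-0.      0.     -0.0013] rows>= 0.021407930122877408
```

Emit:
step_arm --rows '[{"angular": [0,0,0],"slide": [0,0,0.002],"jaw": 0.3},{"angular": [0,0,0],"slide": [0,0,0],"jaw": 0.75},{"angular": [0,0,0],"slide": [0,0,0],"jaw": 0.75},{"angular": [0,0,0],"slide": [0,0,0],"jaw": 0.75},{"angular": [0,0,0],"slide": [0,0,-0.02],"jaw": 0.75},{"angular": [0,0,0],"slide": [0,0,-0.06],"jaw": 0.75},{"angular": [0,0,0],"slide": [0,0,-0.1],"jaw": 0.75},{"angular": [0,0,0],"slide": [-0.035,-0.1,0],"jaw": 0.75},{"angular": [0,0,0],"slide": [-0.035,-0.1,0],"jaw": 0.75},{"angular": [0,0,0],"slide": [-0.035,-0.1,0],"jaw": 0.75}]'

```text
time_s: 9.1
tool_pos: [0.6322, -0.0118, 0.1168]
tool_rot: [180.0, 0.1, 179.8]
force: [1.1, -0.6, 0.4]
grip_width: 0.0655
grasp_force: 0.0
```

Emit:
step_arm --rows '[{"angular": [0,0,0],"slide": [-0.035,-0.1,0.05],"jaw": 0.75},{"angular": [0,0,0],"slide": [0,0,0.02],"jaw": 0.75},{"angular": [0,0,0],"slide": [0,0,0],"jaw": 0.75}]'

```text
time_s: 9.48
tool_pos: [0.648, -0.0601, 0.0799]
tool_rot: [180.0, -0.1, 179.8]
force: [0.8, 1.0, -0.2]
grip_width: 0.0656
grasp_force: 0.0
```

```bash
python3 -c "
from h import *
go(.6504,-.0615,.018,180);print(env.get_obs()['qpos'].round(1))
import cv2;cv2.imwrite('pics/t1.png',cv2.resize(env.read_camera('top')[200:340,130:350,::-1],None,fx=3.6,fy=3.6,interpolation=cv2.INTER_CUBIC))"
```

```text
t 9.47 pos [ 0.648  -0.0601  0.0799] rot [ 1.7995e+02 -1.0000e-01  1.7976e+02] q7 104.7 w 0.0656 F [ 0.8  1.  -0.2]
slide [-0.0051 -0.0029  0.1239] rows>= 0.9908935001933523 0.9920090708270352 ang [ 0.0003 -0.0006 -0.0013] rows>= 0.024984250221796254
[-23.1  27.1  33.9  93.3 -16.3  64.7 104.7]
```

View pics/t1.png

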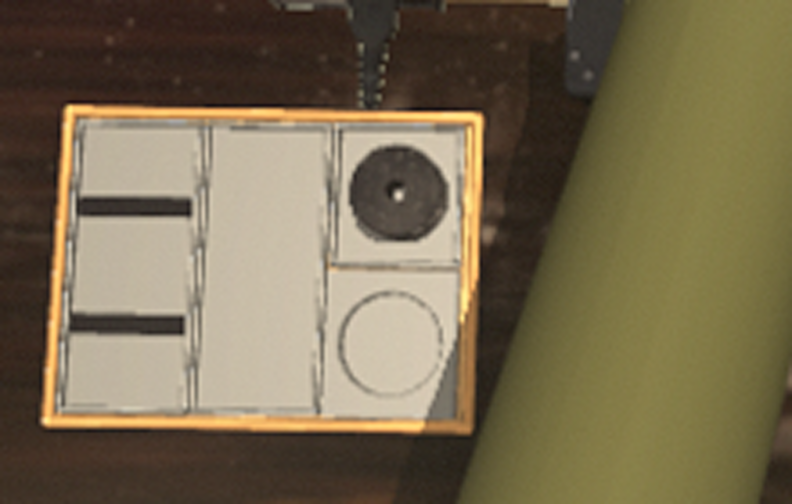

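The spool stands upright in the middle of the square well at crop (398,193). Next is the jar.

Emit:
step_arm --rows '[{"angular": [0,0,0],"slide": [-0.005,-0.003,0.03],"jaw": 0.75},{"angular": [0,0,0],"slide": [0,0,0.05],"jaw": 0.75},{"angular": [0,0,0],"slide": [0,0,0.042],"jaw": 0.75},{"angular": [0,0,0],"slide": [0,0,0],"jaw": 0.75},{"angular": [0,0,0],"slide": [0,0,0],"jaw": 0.75}]'

```text
time_s: 10.15
tool_pos: [0.6517, -0.0621, 0.0201]
tool_rot: [-180.0, 0.1, 179.8]
force: [-0.0, 0.5, 0.9]
grip_width: 0.0652
grasp_force: 0.0
```

Emit:
step_arm --rows '[{"angular": [0,0,0],"slide": [0,0,0],"jaw": 0.2},{"angular": [0,0,0],"slide": [0,0,0],"jaw": 0.2},{"angular": [0,0,0],"slide": [0,0,0],"jaw": 0.2},{"angular": [0,0,0],"slide": [0,0,0],"jaw": 0.2},{"angular": [0,0,0],"slide": [0,0,0],"jaw": 0.2},{"angular": [0,0,0],"slide": [0,0,0],"jaw": 0.2}]' --newtons 20

```text
time_s: 10.9
tool_pos: [0.6514, -0.062, 0.0199]
tool_rot: [180.0, 0.0, 179.8]
force: [-0.4, 0.2, 2.6]
grip_width: 0.0399
grasp_force: 20.0
```

```bash
python3 -c "
from h import *
go(.491,.142,.12,180)"
```

```text
t 10.9 pos [ 0.6514 -0.062   0.0199] rot [1.7999e+02 3.0000e-02 1.7978e+02] q7 106.5 w 0.0399 F [-0.4  0.2  2.6]
slide [ 0.3222  0.4069 -0.2002] rows>= 3.2552615829197085 4.450270799000504 ang [ 0.0001  0.0002 -0.0012] rows>= 0.02041383215191551
```

Emit:
step_arm --rows '[{"angular": [0,0,0],"slide": [0,0,-0.02],"jaw": 0.2},{"angular": [0,0,0],"slide": [0,0,-0.06],"jaw": 0.2},{"angular": [0,0,0],"slide": [0,0,-0.07],"jaw": 0.2},{"angular": [0,0,0],"slide": [0.02,0.03,-0.05],"jaw": 0.2},{"angular": [0,0,0],"slide": [0.06,0.07,0],"jaw": 0.2},{"angular": [0,0,0],"slide": [0.07,0.09,0],"jaw": 0.2},{"angular": [0,0,0],"slide": [0.07,0.09,0],"jaw": 0.2},{"angular": [0,0,0],"slide": [0.06,0.08,0],"jaw": 0.2},{"angular": [0,0,0],"slide": [0.042,0.047,0],"jaw": 0.2},{"angular": [0,0,-0.001],"slide": [0,0,0],"jaw": 0.2}]'

```text
time_s: 12.15
tool_pos: [0.4893, 0.1444, 0.1198]
tool_rot: [179.9, -0.0, -179.8]
force: [-0.3, -1.0, 0.2]
grip_width: 0.0398
grasp_force: 20.0
```

Emit:
step_arm --rows '[{"angular": [0,0,0],"slide": [0,0,0.03],"jaw": 0.2},{"angular": [0,0,0],"slide": [0,0,0.05],"jaw": 0.2},{"angular": [0,0,0],"slide": [0,0,0.05],"jaw": 0.2},{"angular": [0,0,0],"slide": [0,0,0.03],"jaw": 0.2},{"angular": [0,0,0],"slide": [0,0,0],"jaw": 0.2},{"angular": [0,0,0],"slide": [0,0,0],"jaw": 0.2}]'

```text
time_s: 12.9
tool_pos: [0.4918, 0.1417, 0.0401]
tool_rot: [180.0, 0.1, 179.9]
force: [0.7, 1.0, -1.1]
grip_width: 0.0398
grasp_force: 20.0
```

```bash
python3 -c "
from h import *
go(.491,.142,.0265,180);print(env.get_obs()['qpos'].round(1))"
```

```text
t 12.9 pos [0.4918 0.1417 0.0401] rot [1.7999e+02 6.0000e-02 1.7991e+02] q7 77.4 w 0.0398 F [ 0.7  1.  -1.1]
slide [0.0015 0.0006 0.0272] rows>= 0.2178783883089648 0.21827676780200436 ang [ 0.0001  0.0004 -0.0005] rows>= 0.010239813054263013
[-46.   12.4  29.7 115.   -7.5  54.3  77.4]
```

Emit:
step_arm --rows '[{"angular": [0,0,0],"slide": [0.001,0,0.015],"jaw": 0.2},{"angular": [0,0,0],"slide": [0,0,0.011],"jaw": 0.2},{"angular": [0,0,0],"slide": [0,0,0],"jaw": 0.2},{"angular": [0,0,0],"slide": [0,0,0],"jaw": 0.2}]'

```text
time_s: 13.4
tool_pos: [0.4905, 0.142, 0.0266]
tool_rot: [180.0, 0.0, 180.0]
force: [-0.5, -0.0, 0.1]
grip_width: 0.0395
grasp_force: 20.0
```

Emit:
step_arm --rows '[{"angular": [0,0,0],"slide": [0,0,0],"jaw": 0.65},{"angular": [0,0,0],"slide": [0,0,0],"jaw": 0.65},{"angular": [0,0,0],"slide": [0,0,0],"jaw": 0.65},{"angular": [0,0,0],"slide": [0,0,-0.02],"jaw": 0.65},{"angular": [0,0,0],"slide": [0,0,-0.06],"jaw": 0.65},{"angular": [0,0,0],"slide": [0,0,-0.1],"jaw": 0.65}]'

```text
time_s: 14.15
tool_pos: [0.4892, 0.1415, 0.1169]
tool_rot: [-179.9, -0.1, 179.9]
force: [1.2, 0.9, 0.7]
grip_width: 0.057
grasp_force: 0.0
```

```bash
python3 -c "
from h import *
th=np.radians(-173.505); b=np.array([.4821,-.3613])+.026*np.array([np.cos(th),np.sin(th)])
print(b);go(*b,.0,180);print(env.get_obs()['qpos'].round(1))"
```

```text
[ 0.45626688 -0.36424103]
t 14.15 pos [0.4892 0.1415 0.1169] rot [-1.7990e+02 -1.5000e-01  1.7994e+02] q7 74.0 w 0.057 F [1.2 0.9 0.7]
slide [ 0.0644 -1.011   0.2356] rows>= 8.088386303801899 8.321045064113436 ang [-0.0005 -0.0008 -0.0003] rows>= 0.017325770167235164
[-47.8   6.2  30.5 111.3  -3.5  63.6  74. ]
```

Emit:
step_arm --rows '[{"angular": [0,0,0.056],"slide": [0,0,0],"jaw": 0.4},{"angular": [0,0,0.057],"slide": [0,0,0],"jaw": 0.4},{"angular": [0,0,0.057],"slide": [0,0,0],"jaw": 0.4},{"angular": [0,0,0.057],"slide": [0,0,0],"jaw": 0.4},{"angular": [0,0,0.057],"slide": [0,0,0],"jaw": 0.4},{"angular": [0,0,0.057],"slide": [0,0,0],"jaw": 0.4},{"angular": [0,0,0.057],"slide": [0,0,0],"jaw": 0.4},{"angular": [0,0,0.057],"slide": [0,0,0],"jaw": 0.4},{"angular": [0,0,0.057],"slide": [0,0,0],"jaw": 0.4},{"angular": [0,0,0.057],"slide": [0,0,0],"jaw": 0.4}]'

```text
time_s: 15.4
tool_pos: [0.4906, 0.142, 0.1173]
tool_rot: [180.0, -0.0, 77.2]
force: [0.0, -0.3, 0.2]
grip_width: 0.0349
grasp_force: 0.0
```

Emit:
step_arm --rows '[{"angular": [0,0,0.056],"slide": [0,0,0],"jaw": 0.4},{"angular": [0,0,0.057],"slide": [0,0,0],"jaw": 0.4},{"angular": [0,0,0.057],"slide": [0,0,0],"jaw": 0.4},{"angular": [0,0,0.057],"slide": [0,0,0],"jaw": 0.4},{"angular": [0,0,0.057],"slide": [0,0,0],"jaw": 0.4},{"angular": [0,0,0.057],"slide": [0,0,0],"jaw": 0.4},{"angular": [0,0,0.055],"slide": [0,0,0],"jaw": 0.4},{"angular": [0,0,0],"slide": [0,0,0],"jaw": 0.4}]'

```text
time_s: 16.4
tool_pos: [0.4906, 0.142, 0.1172]
tool_rot: [-180.0, -0.0, 6.4]
force: [-0.7, 0.2, -0.8]
grip_width: 0.0351
grasp_force: 0.0
```

```bash
python3 -c "
from h import *
go(.4563,-.3642,.06,6.5);print(env.get_obs()['qpos'].round(1))"
```

```text
t 16.4 pos [0.4906 0.142  0.1172] rot [-1.7997e+02 -4.0000e-02  6.3600e+00] q7 -97.8 w 0.0351 F [-0.7  0.2 -0.8]
slide [-0.1805  0.9987  0.1137] rows>= 7.989404963008842 8.169613584377144 ang [-0.0002 -0.0002 -0.0008] rows>= 0.013820964795805357
[-59.3   6.9  43.  111.6  -5.3  63.5 -97.8]
```

Emit:
step_arm --rows '[{"angular": [0,0,0],"slide": [-0.01,0.06,0],"jaw": 0.4},{"angular": [0,0,0],"slide": [-0.02,0.11,0],"jaw": 0.4},{"angular": [0,0,0],"slide": [-0.02,0.11,0],"jaw": 0.4},{"angular": [0,0,0],"slide": [-0.02,0.11,0],"jaw": 0.4},{"angular": [0,0,0],"slide": [-0.02,0.11,0],"jaw": 0.4},{"angular": [0,0,0],"slide": [-0.02,0.11,0],"jaw": 0.4},{"angular": [0,0,0],"slide": [-0.02,0.11,0.02],"jaw": 0.4},{"angular": [0,0,0],"slide": [-0.02,0.11,0.03],"jaw": 0.4},{"angular": [0,0,0],"slide": [-0.02,0.11,0.04],"jaw": 0.4},{"angular": [0,0,0],"slide": [-0.01,0.058,0.02],"jaw": 0.4}]'

```text
time_s: 17.65
tool_pos: [0.4537, -0.367, 0.0607]
tool_rot: [180.0, 0.1, 6.3]
force: [0.6, 0.2, 0.8]
grip_width: 0.0349
grasp_force: 0.0
```

Emit:
step_arm --rows '[{"angular": [0,0,0],"slide": [0,0,0],"jaw": 0.4},{"angular": [0,0,0],"slide": [0,0,0],"jaw": 0.4}]'

```text
time_s: 17.9
tool_pos: [0.4558, -0.363, 0.0617]
tool_rot: [-179.9, -0.0, 6.4]
force: [1.0, 0.7, -0.3]
grip_width: 0.0347
grasp_force: 0.0
```

```bash
python3 -c "
from h import *
go(.4563,-.3642,.003,6.5);print(env.get_obs()['qpos'].round(1))
import cv2;im=env.read_camera('side')[:,:,::-1];cv2.imwrite('pics/s2.png',cv2.resize(im[190:390,180:480],None,fx=2.6,fy=2.6))"
```

```text
t 17.9 pos [ 0.4558 -0.363   0.0617] rot [-1.7994e+02 -3.0000e-02  6.3900e+00] q7 -27.6 w 0.0347 F [ 1.   0.7 -0.3]
slide [0.0007 0.0026 0.1174] rows>= 0.9392045321958471 0.9394551679777692 ang [-0.0003 -0.0001 -0.0006] rows>= 0.01210311253172049
[ -9.5  26.6  56.1 104.8 -25.   62.  -27.6]
```

View pics/s2.png

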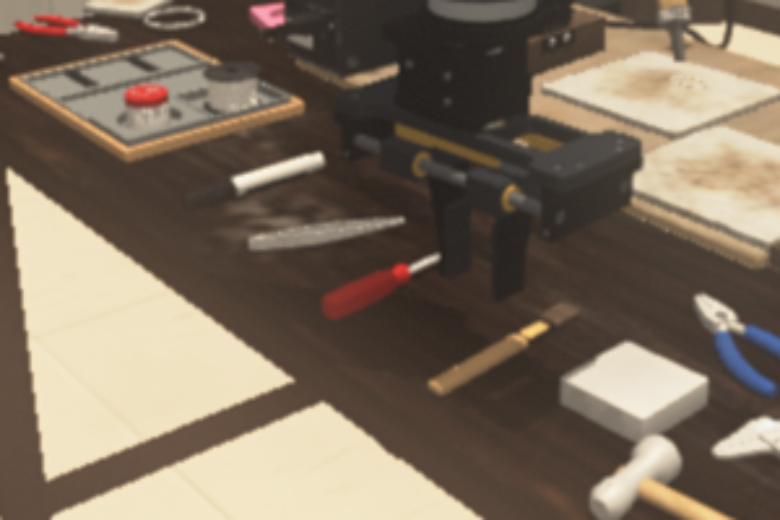

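The jar and the spool both stand upright in their wells, and the open fingers are over the brush handle. Descending.

Emit:
step_arm --rows '[{"angular": [0,0,0],"slide": [0.001,0.002,0.03],"jaw": 0.4},{"angular": [0,0,0],"slide": [0,0,0.04],"jaw": 0.4},{"angular": [0,0,0],"slide": [0,0,0.03],"jaw": 0.4},{"angular": [0,0,0],"slide": [0,0,0.012],"jaw": 0.4},{"angular": [0,0,0],"slide": [0,0,0],"jaw": 0.4},{"angular": [0,0,0],"slide": [0,0,0],"jaw": 0.4}]'

```text
time_s: 18.7
tool_pos: [0.4562, -0.3653, 0.006]
tool_rot: [180.0, -0.0, 6.2]
force: [-0.7, -0.3, -0.2]
grip_width: 0.0346
grasp_force: 0.0
```

```bash
python3 -c "
from h import *
go(.4563,-.3642,.003,6.5);print(env.get_obs()['qpos'].round(1))"
```

```text
t 18.7 pos [ 0.4562 -0.3653  0.006 ] rot [ 1.7996e+02 -4.0000e-02  6.2400e+00] q7 -24.7 w 0.0346 F [-0.7 -0.3 -0.2]
slide [ 0.0004 -0.0021  0.006 ] rows>= 0.04778069057788464 0.05088289829762366 ang [ 0.0002 -0.0002 -0.0014] rows>= 0.024738744848523342
[ -6.3  31.   52.6 106.7 -29.3  56.9 -24.7]
```

Emit:
step_arm --rows '[{"angular": [0,0,0],"slide": [0,-0.001,0.006],"jaw": 0.4},{"angular": [0,0,0],"slide": [0,0,0],"jaw": 0.4},{"angular": [0,0,0],"slide": [0,0,0],"jaw": 0},{"angular": [0,0,0],"slide": [0,0,0],"jaw": 0},{"angular": [0,0,0],"slide": [0,0,0],"jaw": 0},{"angular": [0,0,0],"slide": [0,0,0],"jaw": 0},{"angular": [0,0,0],"slide": [0,0,0],"jaw": 0},{"angular": [0,0,0],"slide": [0,0,0],"jaw": 0}]' --newtons 15

```text
time_s: 19.7
tool_pos: [0.456, -0.3643, 0.0026]
tool_rot: [-180.0, -0.0, 6.3]
force: [0.6, 0.7, 0.6]
grip_width: 0.013
grasp_force: 15.0
```

Emit:
step_arm --rows '[{"angular": [0,0,0],"slide": [0,0,-0.02],"jaw": 0},{"angular": [0,0,0],"slide": [0,0,-0.05],"jaw": 0},{"angular": [0,0,0],"slide": [0,0,-0.07],"jaw": 0},{"angular": [0,0,0.018],"slide": [0,0,-0.05],"jaw": 0},{"angular": [0,0,0.018],"slide": [0,0,0],"jaw": 0},{"angular": [0,0,0],"slide": [0,0,0],"jaw": 0}]'

```text
time_s: 20.45
tool_pos: [0.4561, -0.3644, 0.0982]
tool_rot: [180.0, -0.0, -0.2]
force: [-0.4, -0.2, -0.1]
grip_width: 0.0127
grasp_force: 15.0
```

```bash
python3 -c "
from h import *
go(.509,.219,.1,0);print(env.get_obs()['qpos'].round(1))"
```

```text
t 20.45 pos [ 0.4561 -0.3644  0.0982] rot [ 1.7999e+02 -5.0000e-02 -1.9000e-01] q7 -35.1 w 0.0127 F [-0.4 -0.2 -0.1]
slide [ 0.102  -1.1671 -0.0037] rows>= 9.33705474134107 9.372681838069584 ang [ 0.0001 -0.0003 -0.0011] rows>= 0.018379845924315536
[-12.2  24.8  59.6 103.  -23.4  65.7 -35.1]
```

Emit:
step_arm --rows '[{"angular": [0,0,0],"slide": [0.009,-0.05,-0.01],"jaw": 0},{"angular": [0,0,0],"slide": [0.009,-0.09,0],"jaw": 0},{"angular": [0,0,0],"slide": [0.009,-0.105,0],"jaw": 0},{"angular": [0,0,0],"slide": [0.009,-0.105,0],"jaw": 0},{"angular": [0,0,0],"slide": [0.009,-0.105,0],"jaw": 0},{"angular": [0,0,0],"slide": [0.009,-0.105,0],"jaw": 0},{"angular": [0,0,0],"slide": [0.009,-0.105,0],"jaw": 0},{"angular": [0,0,0],"slide": [0.009,-0.105,0],"jaw": 0},{"angular": [0,0,0],"slide": [0.009,-0.105,0],"jaw": 0},{"angular": [0,0,0],"slide": [0.009,-0.105,0],"jaw": 0}]'

```text
time_s: 21.7
tool_pos: [0.5026, 0.1272, 0.1027]
tool_rot: [-180.0, -0.0, -0.2]
force: [0.3, -0.8, -0.4]
grip_width: 0.0128
grasp_force: 15.0
```

Emit:
step_arm --rows '[{"angular": [0,0,0],"slide": [0.009,-0.105,0],"jaw": 0},{"angular": [0,0,0],"slide": [0.003,-0.08,0],"jaw": 0},{"angular": [0,0,0],"slide": [0,0,0],"jaw": 0},{"angular": [0,0,0],"slide": [0,0,0],"jaw": 0},{"angular": [0,0,0],"slide": [0,0,0],"jaw": 0}]'

```text
time_s: 22.32
tool_pos: [0.5093, 0.2161, 0.1026]
tool_rot: [180.0, 0.0, -0.4]
force: [-0.3, 0.2, 0.1]
grip_width: 0.0126
grasp_force: 15.0
```

```bash
python3 -c "
from h import *
go(.509,.219,.009,0);print(env.get_obs()['qpos'].round(1))
import cv2;cv2.imwrite('pics/s3.png',cv2.resize(env.read_camera('side')[130:290,150:390,::-1],None,fx=3,fy=3))"
```

```text
t 22.32 pos [0.5093 0.2161 0.1026] rot [ 1.7999e+02  1.0000e-02 -3.6000e-01] q7 -103.4 w 0.0126 F [-0.3  0.2  0.1]
slide [-0.0006 -0.0057  0.1872] rows>= 1.497433130230968 1.4981402325718611 ang [ 0.      0.0001 -0.002 ] rows>= 0.03361267113917296
[ -71.1   16.7   52.5  106.9  -14.8   63.5 -103.4]
```

View pics/s3.png

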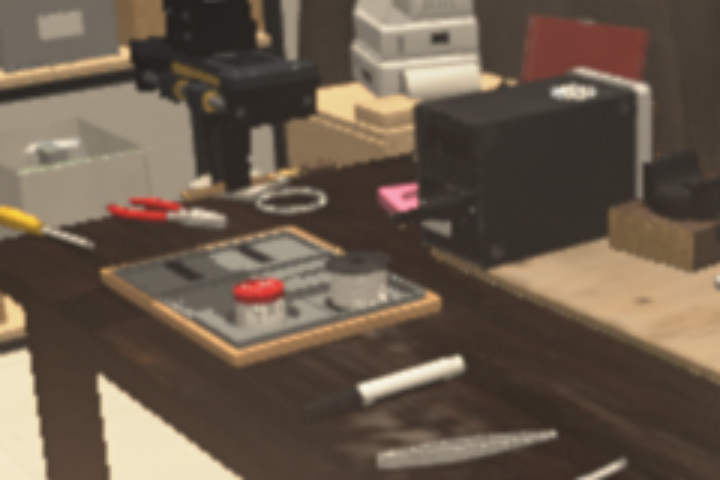

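The brush is held roughly level between the fingers, from (190,195) to (295,178), and both wells are filled. Lowering.

Emit:
step_arm --rows '[{"angular": [0,0,-0.002],"slide": [0,-0.005,0.03],"jaw": 0},{"angular": [0,0,0],"slide": [0,0,0.05],"jaw": 0},{"angular": [0,0,0],"slide": [0,0,0.05],"jaw": 0},{"angular": [0,0,0],"slide": [0,0,0.03],"jaw": 0},{"angular": [0,0,0],"slide": [0,0,0.012],"jaw": 0},{"angular": [0,0,0],"slide": [0,0,0],"jaw": 0},{"angular": [0,0,0],"slide": [0,0,0],"jaw": 0}]'

```text
time_s: 23.25
tool_pos: [0.5099, 0.2208, 0.0173]
tool_rot: [-179.9, -0.1, 0.1]
force: [0.1, 0.3, -1.2]
grip_width: 0.0124
grasp_force: 15.0
```

```bash
python3 -c "
from h import *
go(.509,.219,.009,0)"
```

```text
t 23.25 pos [0.5099 0.2208 0.0173] rot [-1.7995e+02 -7.0000e-02  1.4000e-01] q7 -98.1 w 0.0124 F [ 0.1  0.3 -1.2]
slide [-0.0018  0.0035  0.0167] rows>= 0.1334659800486361 0.1371580644096889 ang [-0.0003 -0.0004  0.0008] rows>= 0.01523909579645605
```

Emit:
step_arm --rows '[{"angular": [0,0,0],"slide": [0,0.002,0.01],"jaw": 0},{"angular": [0,0,0],"slide": [0,0,0.006],"jaw": 0},{"angular": [0,0,0],"slide": [0,0,0],"jaw": 0},{"angular": [0,0,0],"slide": [0,0,0],"jaw": 0}]'

```text
time_s: 23.75
tool_pos: [0.5092, 0.2195, 0.0086]
tool_rot: [-180.0, -0.0, 0.1]
force: [0.5, -0.6, 1.0]
grip_width: 0.0126
grasp_force: 15.0
```

Emit:
step_arm --rows '[{"angular": [0,0,0],"slide": [0,0,0],"jaw": 0.3},{"angular": [0,0,0],"slide": [0,0,0],"jaw": 0.3},{"angular": [0,0,0],"slide": [0,0,0],"jaw": 0.3},{"angular": [0,0,0],"slide": [0,0,-0.02],"jaw": 0.3},{"angular": [0,0,0],"slide": [0,0,-0.06],"jaw": 0.4},{"angular": [0,0,0],"slide": [0,0,-0.1],"jaw": 0.4},{"angular": [0,0,0.046],"slide": [0,0,0],"jaw": 0.4},{"angular": [0,0,0.046],"slide": [0,0,0],"jaw": 0.4},{"angular": [0,0,0],"slide": [0,0,0],"jaw": 0.4}]'

```text
time_s: 24.88
tool_pos: [0.5094, 0.2195, 0.0992]
tool_rot: [-180.0, -0.0, -16.3]
force: [0.3, 0.1, -1.0]
grip_width: 0.0346
grasp_force: 0.0
```

```bash
python3 -c "
from h import *
th=np.radians(163.413); b=np.array([.492,-.1436])+.01*np.array([np.cos(th),np.sin(th)])
print(b);go(*b,.06,-16.6);print(env.get_obs()['qpos'].round(1))"
```

```text
[ 0.48241613 -0.14074529]
t 24.88 pos [0.5094 0.2195 0.0992] rot [-1.7997e+02 -3.0000e-02 -1.6340e+01] q7 -118.1 w 0.0346 F [ 0.3  0.1 -1. ]
slide [0.1509 0.7067 0.078 ] rows>= 5.653429695724684 5.814583308439784 ang [-0.0002 -0.0002  0.0014] rows>= 0.02475471519661708
[ -73.7   18.2   55.7  107.   -16.8   63.5 -118.1]
```

Emit:
step_arm --rows '[{"angular": [0,0,0],"slide": [0.016,0.07,0],"jaw": 0.4},{"angular": [0,0,0],"slide": [0.021,0.1,0],"jaw": 0.4},{"angular": [0,0,0],"slide": [0.021,0.1,0],"jaw": 0.4},{"angular": [0,0,0],"slide": [0.021,0.1,0],"jaw": 0.4},{"angular": [0,0,0],"slide": [0.021,0.1,0],"jaw": 0.4},{"angular": [0,0,0],"slide": [0.021,0.1,0.02],"jaw": 0.4},{"angular": [0,0,0],"slide": [0.018,0.08,0.03],"jaw": 0.4},{"angular": [0,0,0],"slide": [0.012,0.057,0.03],"jaw": 0.4},{"angular": [0,0,0.001],"slide": [0,0,0],"jaw": 0.4},{"angular": [0,0,0],"slide": [0,0,0],"jaw": 0.4}]'

```text
time_s: 26.12
tool_pos: [0.482, -0.1403, 0.0588]
tool_rot: [-180.0, -0.0, -16.5]
force: [0.0, 0.4, -0.2]
grip_width: 0.0345
grasp_force: 0.0
```

```bash
python3 -c "
from h import *
go(.4824,-.1407,.003,-16.6);print(env.get_obs()['qpos'].round(1))
import cv2;cv2.imwrite('pics/s4.png',cv2.resize(env.read_camera('side')[180:330,160:400,::-1],None,fx=3,fy=3))"
```

```text
t 26.12 pos [ 0.482  -0.1403  0.0588] rot [-1.7997e+02 -1.0000e-02 -1.6510e+01] q7 -77.6 w 0.0345 F [ 0.   0.4 -0.2]
slide [0.001  0.0005 0.1117] rows>= 0.8932844555914713 0.8933279420752467 ang [-0.0002 -0.      0.0005] rows>= 0.009037322051537582
[-43.6  16.2  64.  116.2 -17.3  57.7 -77.6]
```

View pics/s4.png

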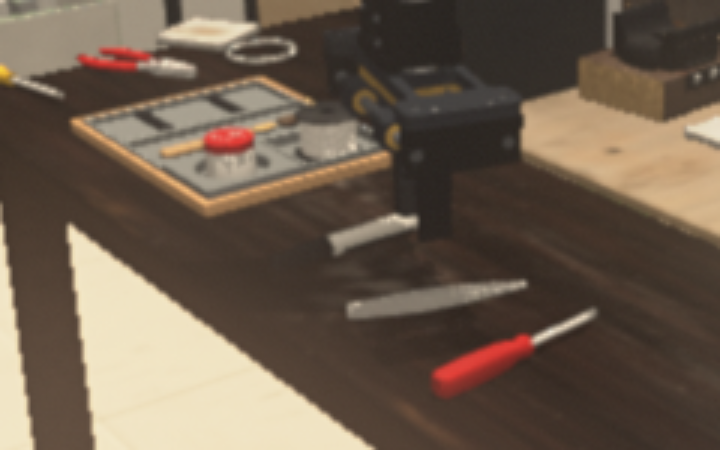

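The brush lies lengthwise in the plain bin, from (160,153) to (285,120). Descending onto the tweezers.

Emit:
step_arm --rows '[{"angular": [0,0,0],"slide": [0.001,0,0.03],"jaw": 0.4},{"angular": [0,0,0],"slide": [0,0,0.04],"jaw": 0.4},{"angular": [0,0,0],"slide": [0,0,0.03],"jaw": 0.4},{"angular": [0,0,0],"slide": [0,0,0.01],"jaw": 0.4},{"angular": [0,0,0],"slide": [0,0,0],"jaw": 0.4},{"angular": [0,0,0],"slide": [0,0,0],"jaw": 0.4}]'

```text
time_s: 26.92
tool_pos: [0.4827, -0.1412, 0.004]
tool_rot: [-180.0, -0.1, -16.6]
force: [0.3, 0.2, 0.3]
grip_width: 0.0346
grasp_force: 0.0
```

```bash
python3 -c "
from h import *
go(.4824,-.1407,.003,-16.6);print(env.get_obs()['qpos'].round(1))"
```

```text
t 26.93 pos [ 0.4827 -0.1412  0.004 ] rot [-1.7998e+02 -6.0000e-02 -1.6610e+01] q7 -72.4 w 0.0346 F [0.3 0.2 0.3]
slide [-0.0008 -0.0009  0.0021] rows>= 0.016753947658433948 0.019347279724438646 ang [-0.0001 -0.0003 -0.    ] rows>= 0.005852932989173791
[-38.   22.3  58.8 118.2 -24.2  52.3 -72.4]
```

Emit:
step_arm --rows '[{"angular": [0,0,0],"slide": [0,0,0],"jaw": 0},{"angular": [0,0,0],"slide": [0,0,0],"jaw": 0},{"angular": [0,0,0],"slide": [0,0,0],"jaw": 0},{"angular": [0,0,0],"slide": [0,0,0],"jaw": 0},{"angular": [0,0,0],"slide": [0,0,0],"jaw": 0},{"angular": [0,0,0],"slide": [0,0,0],"jaw": 0}]'

```text
time_s: 27.68
tool_pos: [0.4823, -0.141, 0.0037]
tool_rot: [-180.0, -0.0, -16.6]
force: [-0.0, 0.6, 2.0]
grip_width: 0.0132
grasp_force: 14.9
```

Emit:
step_arm --rows '[{"angular": [0,0,0],"slide": [0,0,-0.02],"jaw": 0},{"angular": [0,0,0],"slide": [0,0,-0.05],"jaw": 0},{"angular": [0,0,-0.03],"slide": [0,0,-0.07],"jaw": 0},{"angular": [0,0,-0.03],"slide": [0,0,-0.05],"jaw": 0},{"angular": [0,0,-0.032],"slide": [0,0,0],"jaw": 0},{"angular": [0,0,0],"slide": [0,0,0],"jaw": 0}]'

```text
time_s: 28.42
tool_pos: [0.4822, -0.1411, 0.0991]
tool_rot: [-180.0, -0.1, -0.1]
force: [0.0, -0.6, -0.2]
grip_width: 0.0133
grasp_force: 14.9
```

```bash
python3 -c "
from h import *
go(.5255,.299,.1,0);print(env.get_obs()['qpos'].round(1))"
```

```text
t 28.43 pos [ 0.4822 -0.1411  0.0991] rot [-1.7995e+02 -5.0000e-02 -1.1000e-01] q7 -66.6 w 0.0133 F [ 0.  -0.6 -0.2]
slide [ 0.0848 -0.8804 -0.001 ] rows>= 7.042838829038983 7.075441817379039 ang [-0.0003 -0.0003 -0.0006] rows>= 0.01247376930773277
[-44.9  10.5  63.7 114.1 -10.7  61.6 -66.6]
```

Emit:
step_arm --rows '[{"angular": [0,0,0],"slide": [0.009,-0.06,0],"jaw": 0},{"angular": [0,0,0],"slide": [0.009,-0.1,0],"jaw": 0},{"angular": [0,0,0],"slide": [0.01,-0.11,0],"jaw": 0},{"angular": [0,0,0],"slide": [0.01,-0.11,0],"jaw": 0},{"angular": [0,0,0],"slide": [0.01,-0.11,0],"jaw": 0},{"angular": [0,0,0],"slide": [0.01,-0.11,0],"jaw": 0},{"angular": [0,0,0],"slide": [0.009,-0.11,0],"jaw": 0},{"angular": [0,0,0],"slide": [0.009,-0.1,0],"jaw": 0},{"angular": [0,0,0],"slide": [0.009,-0.07,0],"jaw": 0},{"angular": [0,0,0],"slide": [0,0,0],"jaw": 0}]'

```text
time_s: 29.68
tool_pos: [0.524, 0.3025, 0.0976]
tool_rot: [179.9, 0.0, 0.2]
force: [0.1, 0.1, 0.5]
grip_width: 0.0135
grasp_force: 14.9
```

Emit:
step_arm --rows '[{"angular": [0,0,0],"slide": [0,0,0.02],"jaw": 0},{"angular": [0,0,0],"slide": [0,0,0.05],"jaw": 0},{"angular": [0,0,0],"slide": [0,0,0.05],"jaw": 0},{"angular": [0,0,0],"slide": [0,0,0.02],"jaw": 0},{"angular": [0,0,0],"slide": [0,0,0],"jaw": 0},{"angular": [0,0,0],"slide": [0,0,0],"jaw": 0}]'

```text
time_s: 30.42
tool_pos: [0.5258, 0.2988, 0.0295]
tool_rot: [-180.0, -0.1, -0.1]
force: [0.3, -0.4, 0.0]
grip_width: 0.0132
grasp_force: 14.9
```

```bash
python3 -c "
from h import *
go(.5255,.299,.0137,0);print(env.get_obs()['qpos'].round(1))
import cv2;cv2.imwrite('pics/s5.png',cv2.resize(env.read_camera('side')[160:260,160:320,::-1],None,fx=4.5,fy=4.5))"
```

```text
t 30.43 pos [0.5258 0.2988 0.0295] rot [-1.7995e+02 -8.0000e-02 -9.0000e-02] q7 -104.1 w 0.0132 F [ 0.3 -0.4  0. ]
slide [-0.0006 -0.0004  0.0316] rows>= 0.2530867851906128 0.2531504064099923 ang [-0.0003 -0.0004 -0.0005] rows>= 0.011964865579882099
[ -68.7   28.4   45.6  102.8  -23.5   58.6 -104.1]
```

View pics/s5.png

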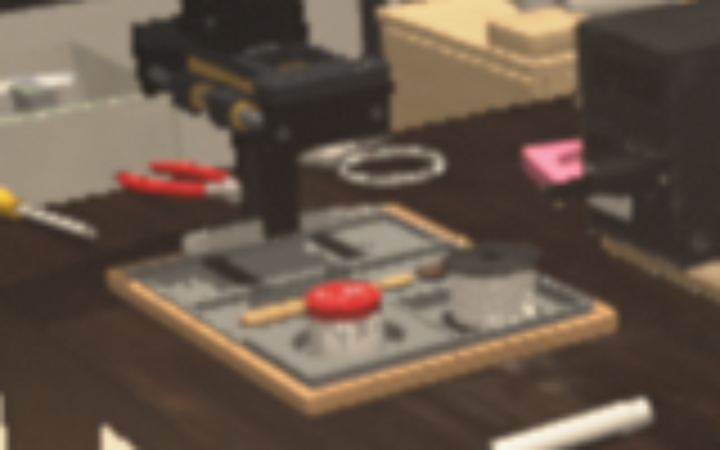

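The tweezers are held level over the ribbed bin, from (185,240) to (385,210). I'll set them on the ribs.

Emit:
step_arm --rows '[{"angular": [0,0,0],"slide": [0,0,0.015],"jaw": 0},{"angular": [0,0,0],"slide": [0,0,0.011],"jaw": 0},{"angular": [0,0,0],"slide": [0,0,0.004],"jaw": 0},{"angular": [0,0,0],"slide": [0,0,0],"jaw": 0},{"angular": [0,0,0],"slide": [0,0,0],"jaw": 0}]'

```text
time_s: 31.1
tool_pos: [0.5251, 0.2989, 0.0136]
tool_rot: [-180.0, -0.0, -0.0]
force: [-0.4, 0.1, 0.3]
grip_width: 0.0134
grasp_force: 14.9
```

Emit:
step_arm --rows '[{"angular": [0,0,0],"slide": [0,0,0],"jaw": 0.3},{"angular": [0,0,0],"slide": [0,0,0],"jaw": 0.3},{"angular": [0,0,0],"slide": [0,0,0],"jaw": 0.3},{"angular": [0,0,0],"slide": [0,0,-0.02],"jaw": 0.3},{"angular": [0,0,0],"slide": [0,0,-0.06],"jaw": 0.3},{"angular": [0,0,0],"slide": [0,0,-0.1],"jaw": 0.3},{"angular": [0,0,0],"slide": [0,0,-0.1],"jaw": 0.3},{"angular": [0,0,0],"slide": [0,-0.1,0],"jaw": 0.3},{"angular": [0,0,0],"slide": [0,-0.1,0],"jaw": 0.3},{"angular": [0,0,0],"slide": [0,-0.1,0],"jaw": 0.3}]'

```text
time_s: 32.35
tool_pos: [0.5251, 0.4506, 0.1548]
tool_rot: [-179.9, -0.0, -0.0]
force: [0.5, 0.5, 0.5]
grip_width: 0.0261
grasp_force: 0.0
```

Emit:
step_arm --rows '[{"angular": [0,0,0],"slide": [0,-0.1,0],"jaw": 0.3},{"angular": [0,0,0],"slide": [-0.05,-0.1,0],"jaw": 0.3},{"angular": [0,0,0],"slide": [0,0,0],"jaw": 0.3},{"angular": [0,0,0],"slide": [0,0,0],"jaw": 0.3}]'

```text
time_s: 32.85
tool_pos: [0.5004, 0.5485, 0.1539]
tool_rot: [179.9, -0.1, -0.0]
force: [0.6, -0.5, 0.5]
grip_width: 0.0258
grasp_force: 0.0
```

```bash
python3 -c "
from h import *
import cv2;cv2.imwrite('pics/t2.png',cv2.resize(env.read_camera('top')[205:345,135:335,::-1],None,fx=4,fy=4,interpolation=cv2.INTER_CUBIC))
cv2.imwrite('pics/s6.png',cv2.resize(env.read_camera('side')[170:320,170:370,::-1],None,fx=4,fy=4))"
```

```text
(no output)
```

View pics/t2.png

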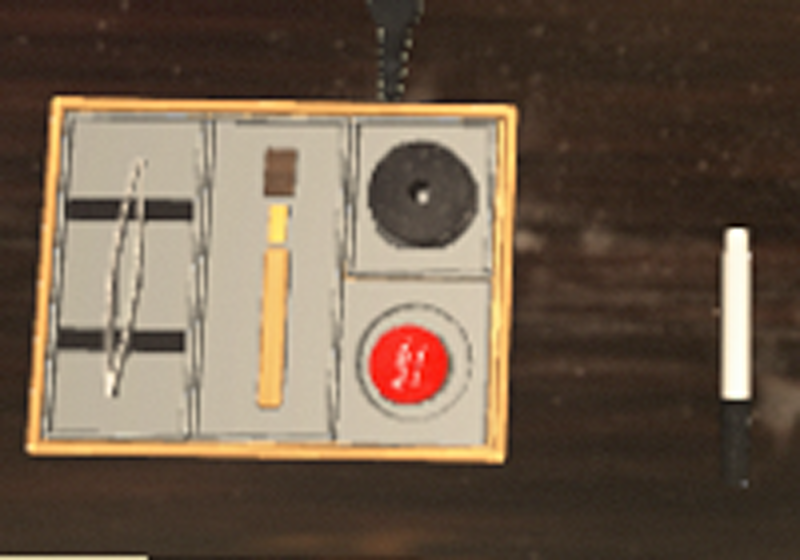

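View pics/s6.png

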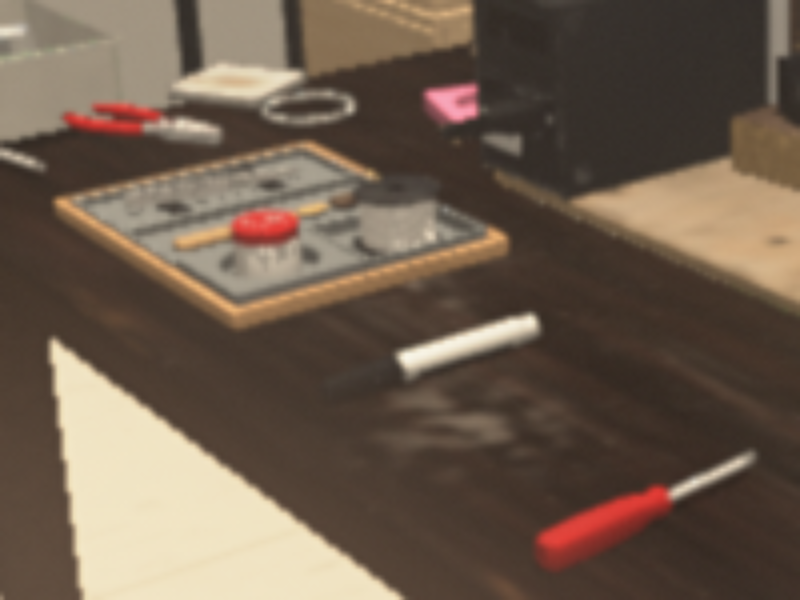

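All four are placed. The tweezers run from (138,160) to (110,395) across both ribs, the brush lies flat at (275,275), the spool stands at (422,195) and the jar at (408,363). The pen and scriber haven't moved, and the arm is clear.

```bash
python3 -c "
from cell import env
print(env.sign_off())"
```

```text
the job is handed in; nothing more can be done
None
```

I placed the spool, jar, brush and tweezers in their bins in that order, left the pen and scriber where they lay, and handed the job in at about 33 s; the sign-off returned no verdict.

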